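# Sweep the loose relays into the blue bay

### The arm

A 6-joint arm with a two-finger parallel gripper is mounted at the origin on the work surface. World frame = base frame: x ahead of the robot, y to its left, z up, the work surface at z = 0. Lengths are in m, angles in rad, forces in N, time in s.
With the tool pointing down it reaches from about 0.35 to 0.725 m from the base axis. Payload 4.3 kg.
Tool frame: the origin (TCP) lies on the centre line of the jaws, within the pads' length; the fingertips stand 22 mm ahead of it and the grasp point (between the pads) lies 3 mm ahead of it; z points along the fingers, y is the line along which they close (so a half turn about z gives the same grasp; the last joint's range is limited). The gripper opens to 85 mm and grips with 20 to 120 N. Pads are 22 mm wide; open, the fingers measure 114 mm over their backs; the gripper's body (76 mm by 85 mm) begins 54 mm behind the grasp point. The pads swing forward as they close: fully open they stand 13 mm farther back than shut.
Start: joints at [1.033, 0.377, 0.081, 1.274, 0, 1.46], TCP at [0.239, 0.523, 0.223] pointing down, gripper open.
Joint ranges: [-2.72, 2.72], [-0.84, 1.66], [-1.02, 1.22], [-1.77, 2.12], [-1.37, 1.28], [-3.14, 3.14]. Speed limits (rad/s): [2.57, 2.57, 3.14, 3.14, 3.14, 3.14].

### API

Orientations are given as a unit quaternion [x, y, z, w].
In Python, from plant import * gives the robot as it stands.
- The arm moves only by the shell command python3 -m creep 'ROWS' [FORCE]. ROWS is JSON, a list of rows, each an object of numbers: "x", "y", "z": the shift along the tool's x, y, z in mm; "twist": the turn about the tool's z in rad; "claw": the finger opening in mm, from 0 to 85.4. A call has 1 to 12 rows; each row shifts and turns the commanded pose from where the row before left it, along the tool's axes as they then stand; what a row does not reach is not made up. A row lasts 1/8 s, in which the tool goes at most 62.5 mm and 10.7 degrees, less where a joint would pass 70% of its speed; a pose out of reach is approached as far as the arm can. A call is refused whole if a number of a shift passes 62.5 or a number of a turn 0.188, either way. A call with a gripper value outside its range is refused whole. The fingers move at their own pace and stop on an object; FORCE is the grip in N (left out, the last holds). Time passes only in rows, so rows that do not move let the fingers close. It gives the time, the measured TCP pose, the force, the opening and the grip force at its end, in the units of the state.
- sense(): the state, without advancing time (a new reading comes with each control period).
- read_camera(name): name is "scene" or "top"; returns a dict with "pixels" (400x640x3 uint8, red, green, blue), "fov_y" (degrees; the focal length in pixels is half the picture's height over the tangent of half this angle, whatever the lens; pixels are square), "cx", "cy" (the principal point, pixels), "dist" ([k1, k2, p1, p2, k3] as OpenCV has them; the pictures are not rectified), "origin" and "attitude" of the camera in the world. Camera axes: x right, y up, looking along -z (the intrinsics and any distortion apply to the point x, -y, -z); pixel columns grow to the right and rows downward; lengths in m; the calibration is good to about 2 mm. A picture is of the moment at which its call begins. There is no depth.
- finish_job(): hands the job in; it is judged then, once.
The state is a dict: "clock": time; "joints": joint angles; "dq": joint speeds; "joint_torque": joint torques, N m; "ee_pos": TCP position; "tcp_rot": TCP orientation; "wrist_force": force on the tool from outside, world axes, zero at the start; "wrist_torque": the same for the moment, N m; "grip_width": opening from 0.0 (shut) to 1.0 (fully open); "gripper_force": force on a finger pad.
Only numpy, scipy, OpenCV 4.12 (cv2) and the standard library are available. Lean on these libraries where they do the work, as an engineer would, in place of code of your own. Each camera call takes 0.05 s, during which the arm holds its last target. There are 200 camera calls.

### The job

Clear the soldering mat: with closed fingers, sweep the three loose blue relays across the mat and in through the open mouth of the blue sorting bay, so that all three lie wholly inside it. Only push them, do not pinch or lift them, and leave the solder spool, the flux tub, the heat sink and the capacitor in the yellow bay where they are.

Things in the scene. Friction and masses are not known exactly. Their poses are not given: they have to be found in the camera images.
- mat: black soldering mat lying fixed on the bench, 540 (x) by 800 (y), 4 thick, so its upper surface is at z = 4 mm; origin at the centre of its underside. Relays, bays and bystanders all stand on it
- blue_bay: three-walled sorting bay fixed on the mat, blue plastic, with a blue floor level with the mat and no lip at its mouth. Inside 90 deep by 110 wide, walls 6 thick and 22 high. Origin at the centre of its floor, on the mat; its x axis points from the open mouth (x = -45) to the back wall (inner face x = +45), side walls' inner faces at y = -55 and +55. The mouth faces the robot, turned up to 11 degrees. Blue and yellow bay stand side by side and may change places.
- yellow_bay: three-walled sorting bay fixed on the mat, yellow plastic, with a yellow floor level with the mat and no lip at its mouth. Inside 90 deep by 110 wide, walls 6 thick and 22 high. Origin at the centre of its floor, on the mat; its x axis points from the open mouth (x = -45) to the back wall (inner face x = +45), side walls' inner faces at y = -55 and +55. The mouth faces the robot, turned up to 11 degrees. It holds the orange capacitor.
- relay0_center (a point): one of three loose blue relays, blue plastic blocks 19 x 15 x 15 with a pale blue top, 10 to 17 g; this point is its centre. They may stand at any yaw, and slide easily.
- relay1_center (a point): one of three loose blue relays, blue plastic blocks 19 x 15 x 15 with a pale blue top, 10 to 17 g; this point is its centre. They may stand at any yaw, and slide easily.
- relay2_center (a point): one of three loose blue relays, blue plastic blocks 19 x 15 x 15 with a pale blue top, 10 to 17 g; this point is its centre. They may stand at any yaw, and slide easily.
- relay0: one of three loose blue relays, blue plastic blocks 19 x 15 x 15 with a pale blue top, 10 to 17 g; origin at the centre of its underside as first placed
- relay1: one of three loose blue relays, blue plastic blocks 19 x 15 x 15 with a pale blue top, 10 to 17 g; origin at the centre of its underside as first placed
- relay2: one of three loose blue relays, blue plastic blocks 19 x 15 x 15 with a pale blue top, 10 to 17 g; origin at the centre of its underside as first placed
- solder_spool: small spool of solder wire with blue flanges standing upright, diameter 50, height 45, beside the work at the left or right; origin at the centre of its underside
- flux_tub: white flux tub with orange lid, diameter 47, height 20, on the side opposite the spool; origin at the centre of its underside
- heat_sink: loose finned aluminium heat sink, 26 x 26 x 26, standing between the relays and the gap between the bays; origin at the centre of its underside
- capacitor: orange film capacitor block, 11 x 26 x 20 high, standing in the yellow bay; origin at the centre of its underside

How it is judged:
By the outcome, as a careful person would: the job done as asked, in the order asked, and still so for the second after the job is handed in, with the robot touching nothing.
It also fails if it takes over 72 s, if anything falls off the work surface, if the arm or the gripper's body presses on something with over 40 N, if the wrist force passes 120 N, or if a joint passes its speed limit or range.

## Working session

There is one attempt and no reset: what is moved stays moved. The work goes in short steps, Python scripts to look and compute and a shell command to move; the robot and the scene stay as the last step left them, time stands still between calls to the robot, and variables do not carry over. Pictures are saved under pics/ and viewed, at most 10 in all, crops included, and the job is handed in when it is done.

```bash
mkdir -p pics
cat > h.py <<'E'
from plant import *
import numpy as np, cv2
from scipy.spatial.transform import Rotation as R
def cam(n):
    c=read_camera(n); p=c["pixels"]; f=p.shape[0]/2/np.tan(np.radians(c["fov_y"])/2)
    c["K"]=np.array([[f,0,c["cx"]],[0,f,c["cy"]],[0,0,1.]])
    a=np.array(c["attitude"],float)
    c["R"]=a if a.shape==(3,3) else R.from_quat(a).as_matrix()
    return c
def ray(c,uv,z):
    u=cv2.undistortPoints(np.array(uv,float).reshape(-1,1,2),c["K"],np.array(c["dist"],float)).reshape(-1,2)
    d=np.c_[u[:,0],-u[:,1],-np.ones(len(u))]@c["R"].T
    o=np.array(c["origin"]); return o+d*((z-o[2])/d[:,2])[:,None]
def save(c,n): cv2.imwrite("pics/"+n,c["pixels"][:,:,::-1])
E
python3 - <<'E'
from h import *
for n in("top","scene"):
    c=cam(n); save(c,n+"0.png"); print(n,c["origin"],c["attitude"],c["fov_y"],c["dist"])
s=sense(); print(s["ee_pos"],s["tcp_rot"],s["clock"],R.from_quat(s["tcp_rot"]).as_matrix().round(3))
E
```

```text
top [ 0.45880356 -0.00642421  0.99549806] [-0.04511487  0.03817306  0.71609939 -0.69549201] 50.520604946502196 [-0.09375091  0.          0.          0.          0.        ]
scene [ 0.89686548 -0.11945176  0.64061429] [0.21275966 0.13551749 0.53719546 0.80485363] 53.74578488485069 [-0.00149913  0.          0.          0.          0.        ]
[0.23823634 0.52267646 0.22165346] [ 2.12274878e-01  9.77209571e-01 -8.64990238e-04 -2.86896435e-04] 0.1 [[-0.91   0.415 -0.001]
 [ 0.415  0.91  -0.002]
 [ 0.    -0.002 -1.   ]]
```

View pics/top0.png

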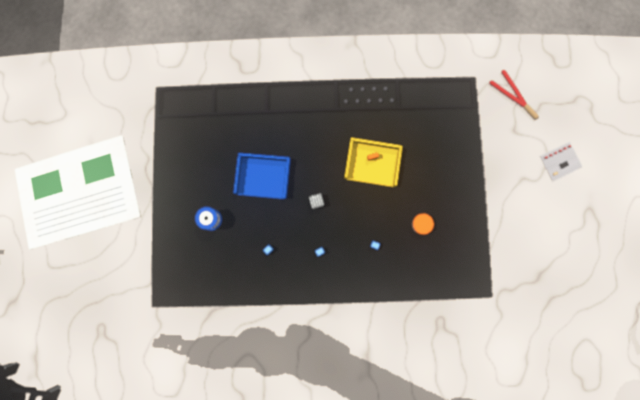

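View pics/scene0.png

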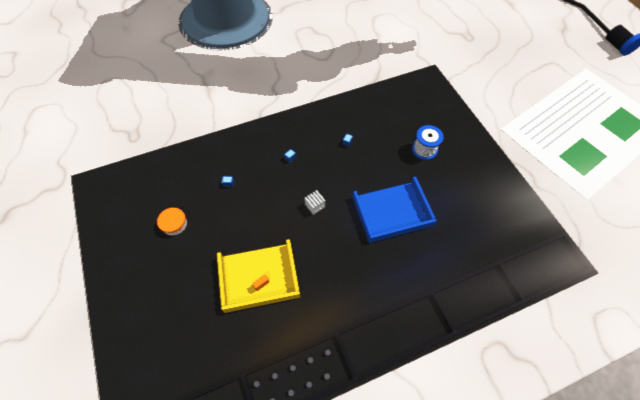

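The top picture shows the blue bay at the left, around (263,176), and the yellow bay at (374,162). The relays are at (268,250), (320,252) and (375,245), the heat sink at (317,201), the spool at (208,218) and the tub at (423,224).

```bash
cat >> h.py <<'E'
def relays(c,box=(225,190,440,300)):
    p=c["pixels"].astype(int); m=((p[:,:,2]>110)&(p[:,:,2]-p[:,:,0]>50)).astype(np.uint8)
    n,l,s,ce=cv2.connectedComponentsWithStats(m); out=[]
    for i in range(1,n):
        if s[i,4]>15: out.append((s[i,4],ce[i].round(1),(ray(c,ce[i],.017)[0]*1000).round(0)[:2]))
    return out
E
python3 - <<'E'
from h import *
c=cam("top")
for r in relays(c): print(*r)
for n,u in dict(heat=(317,200),tub=(423,224),spool=(207,218)).items(): print(n,(ray(c,u,dict(heat=.03,tub=.024,spool=.049)[n])*1000).round())
p=c["pixels"][130:270,190:440,::-1]
cv2.imwrite("pics/crop0.png",cv2.resize(p,None,fx=3.2,fy=3.2,interpolation=cv2.INTER_CUBIC))
E
```

```text
2269 [261.5 175.5] [642. 132.]
312 [207.  218.3] [545. 261.]
66 [374.7 244.8] [ 472. -127.]
68 [267.5 249.5] [469. 120.]
64 [319.4 251.2] [462.   1.]
heat [[578.   3.  30.]]
tub [[ 516. -239.   24.]]
spool [[543. 253.  49.]]
```

View pics/crop0.png

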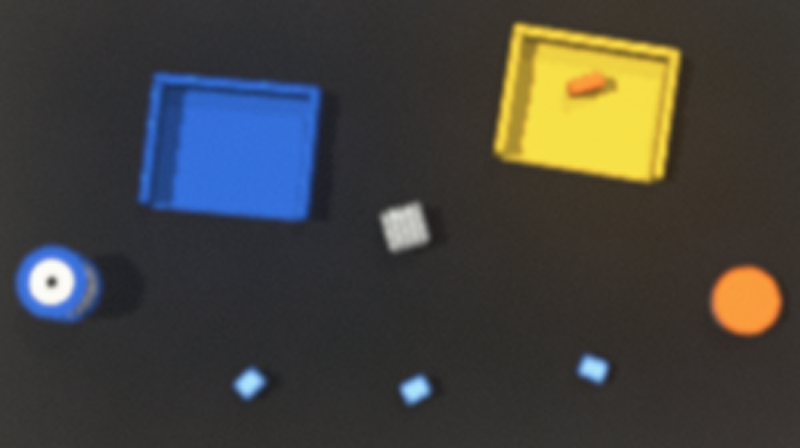

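```bash
cat >> h.py <<'E'
def tool():
    s=sense(); M=R.from_quat(s["tcp_rot"]).as_matrix(); d=-M[:,0]
    print("t",round(s["clock"],2),"tcp",(np.array(s["ee_pos"])*1000).round(1),"fwd deg",np.degrees(np.arctan2(d[1],d[0])).round(1),"F",np.round(s["wrist_force"],1),"w",round(s["grip_width"],3))
    return np.array(s["ee_pos"])*1000,d
def go(x,y,deg=None):
    p,d=tool(); v=np.array([x,y])-p[:2]; f=d[:2]/np.hypot(*d[:2]); l=np.array([-f[1],f[0]])
    print("rows total x",(-v@f).round(1),"y",(v@l).round(1), "twist",None if deg is None else round(-np.radians(deg)-(-np.arctan2(f[1],f[0])),3))
E
python3 - <<'E'
from h import *
c=cam("top")
q=ray(c,[(190+a/3.2,130+b/3.2) for a,b in [(155,73),(320,87),(140,203),(308,220)]],.026)[:,:2]*1000
print("BL BR FL FR",q.round()); 
f=(q[0]-q[2]+q[1]-q[3]); w=q[0]-q[1]+q[2]-q[3]
print(np.degrees(np.arctan2(f[1],f[0])),np.degrees(np.arctan2(-w[0],w[1])),np.hypot(*f)/2,np.hypot(*w)/2,q.mean(0))
go(425,118,0)
E
```

```text
BL BR FL FR [[696. 185.]
 [682.  63.]
 [600. 196.]
 [584.  74.]]
-6.477854346349823 -7.202112421792674 97.54153706093862 122.6153376846522 [640.52870053 129.41277949]
t 0.2 tcp [238.3 522.8 221.9] fwd deg -24.5 F [-0.1 -0.6  0.2] w 1.005
rows total x -337.8 y -290.9 twist -0.428
```

```bash
python3 -m creep '[{"twist":-0.147,"claw":0},{"twist":-0.147},{"twist":-0.147},{"twist":-0.147},{}]'; python3 -c "
from h import *
go(434.5,114.4,9.15)"
```

```text
t 0.2 tcp [238.3 522.8 221.9] fwd deg -24.5 F [-0.1 -0.6  0.2] w 1.005
rows total x -347.9 y -290.3 twist -0.587invalid input at $[0]: expected keys x, y, z, twist, claw
```

```bash
python3 -m creep '[{"x":0,"y":0,"z":0,"twist":-0.147,"claw":0},{"x":0,"y":0,"z":0,"twist":-0.147,"claw":0},{"x":0,"y":0,"z":0,"twist":-0.147,"claw":0},{"x":0,"y":0,"z":0,"twist":-0.147,"claw":0},{"x":0,"y":0,"z":0,"twist":0,"claw":0}]'; python3 -c "
from h import *
go(434.5,114.4,9.15)"
```

```text
clock: 0.82
ee_pos: [0.2385, 0.523, 0.2223]
tcp_rot: [-0.079, 0.997, -0.0, -0.0]
wrist_force: [-0.9, -0.0, 0.4]
grip_width: 0.001
gripper_force: 0.0
t 0.82 tcp [238.5 523.  222.3] fwd deg 9.1 F [-0.9 -0.   0.4] w 0.001
rows total x -129.1 y -434.5 twist -0.001
```

```bash
python3 -m creep '[{"x":-14.3,"y":-48.3,"z":0,"twist":0,"claw":0},{"x":-14.3,"y":-48.3,"z":0,"twist":0,"claw":0},{"x":-14.3,"y":-48.3,"z":0,"twist":0,"claw":0},{"x":-14.3,"y":-48.3,"z":0,"twist":0,"claw":0},{"x":-14.3,"y":-48.3,"z":0,"twist":0,"claw":0},{"x":-14.3,"y":-48.3,"z":0,"twist":0,"claw":0},{"x":-14.3,"y":-48.3,"z":0,"twist":0,"claw":0},{"x":-14.3,"y":-48.3,"z":0,"twist":0,"claw":0},{"x":-14.3,"y":-48.3,"z":0,"twist":0,"claw":0},{"x":0,"y":0,"z":50,"twist":0,"claw":0},{"x":0,"y":0,"z":50,"twist":0,"claw":0},{"x":0,"y":0,"z":50,"twist":0,"claw":0}]'; python3 -c "
from h import *
go(434.5,114.4,9.15)"
```

```text
clock: 2.33
ee_pos: [0.4353, 0.1143, 0.0713]
tcp_rot: [-0.078, 0.997, 0.0, 0.001]
wrist_force: [0.6, -0.2, 0.0]
grip_width: -0.003
gripper_force: 0.0
t 2.33 tcp [435.3 114.3  71.3] fwd deg 9.0 F [ 0.6 -0.2  0. ] w -0.003
rows total x 0.8 y 0.2 twist -0.003
```

```bash
python3 -m creep '[{"x":0,"y":0,"z":21,"twist":0,"claw":0},{"x":0,"y":0,"z":20,"twist":0,"claw":0},{"x":-6,"y":0,"z":0,"twist":0,"claw":0},{"x":-8,"y":0,"z":0,"twist":0,"claw":0},{"x":-8,"y":0,"z":0,"twist":0,"claw":0},{"x":-10,"y":0,"z":0,"twist":0,"claw":0},{"x":-12,"y":0,"z":0,"twist":0,"claw":0},{"x":-12,"y":0,"z":0,"twist":0,"claw":0},{"x":-12,"y":0,"z":0,"twist":0,"claw":0},{"x":-12,"y":0,"z":0,"twist":0,"claw":0},{"x":-12,"y":0,"z":0,"twist":0,"claw":0},{"x":-8,"y":0,"z":0,"twist":0,"claw":0}]'; python3 -c "
from h import *
go(434.5+213*.987,114.4+213*.159,9.15)
c=cam('top');save(c,'top1.png')
cv2.imwrite('pics/crop1.png',cv2.resize(c['pixels'][130:270,190:440,::-1],None,fx=3.2,fy=3.2))
c=cam('scene');cv2.imwrite('pics/crop1s.png',cv2.resize(c['pixels'][80:280,250:500,::-1],None,fx=3,fy=3))"
```

```text
clock: 3.82
ee_pos: [0.5346, 0.1307, 0.0315]
tcp_rot: [-0.08, 0.997, 0.0, 0.0]
wrist_force: [0.9, -0.2, 0.6]
grip_width: 0.003
gripper_force: 0.0
t 3.83 tcp [534.6 130.7  31.5] fwd deg 9.2 F [ 0.9 -0.2  0.6] w 0.003
rows total x -111.5 y -0.2 twist 0.0
```

View pics/crop1s.png

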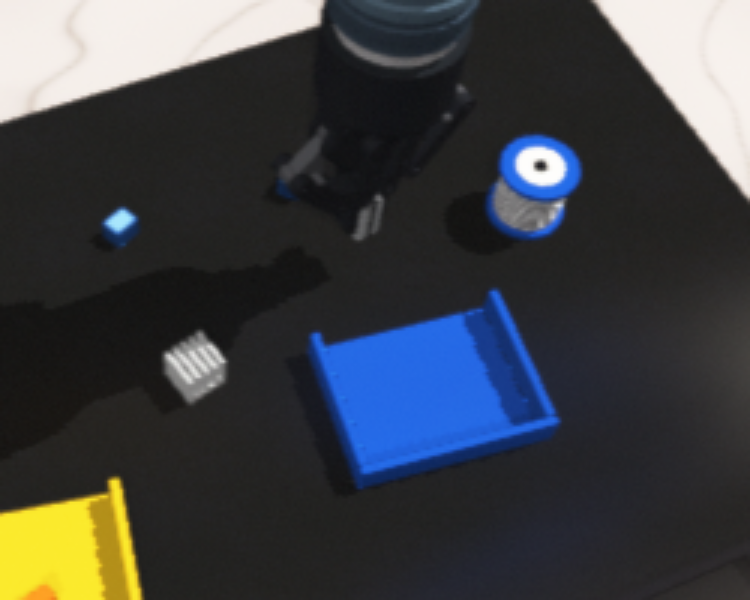

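The scene crop shows the relay still behind the fingers at about (287,187) in the crop, so it slipped out to the right. I'll lift, back off and measure again.

```bash
python3 -m creep '[{"x":0,"y":0,"z":-35,"twist":0,"claw":0},{"x":20,"y":40,"z":-40,"twist":0,"claw":0},{"x":50,"y":50,"z":0,"twist":0,"claw":0},{"x":50,"y":50,"z":0,"twist":0,"claw":0},{"x":40,"y":30,"z":0,"twist":0,"claw":0},{"x":0,"y":0,"z":0,"twist":0,"claw":0}]' | head -2; python3 -c "
from h import *
tool()
for n in('top','scene'):
  c=cam(n);save(c,n+'2.png')
  for r in relays(c): print(n,*r)
  if n=='scene': cv2.imwrite('pics/crop2s.png',cv2.resize(c['pixels'][80:280,150:450,::-1],None,fx=2.6,fy=2.6))"
```

```text
clock: 4.68
ee_pos: [0.3578, 0.2636, 0.1062]
t 4.67 tcp [357.8 263.6 106.2] fwd deg 9.5 F [ 0.7 -0.3 -1.1] w 0.001
top 2272 [261.5 175.5] [642. 132.]
top 315 [207.  218.3] [545. 261.]
top 68 [374.8 244.9] [ 472. -127.]
top 68 [267.5 249.5] [469. 120.]
top 65 [319.4 251.2] [461.   1.]
scene 27 [260.8  14.1] [43. 80.]
scene 17 [249.2  30.2] [89. 36.]
scene 103 [631.6  40.1] [459. 862.]
scene 316 [429.6 136. ] [527. 273.]
scene 62 [347.5 137.7] [469. 119.]
scene 87 [424.4 153.4] [560. 242.]
scene 69 [289.7 153.4] [461.   0.]
scene 75 [226.9 179.1] [ 472. -128.]
scene 3077 [393.7 209.1] [646. 130.]
```

View pics/crop2s.png

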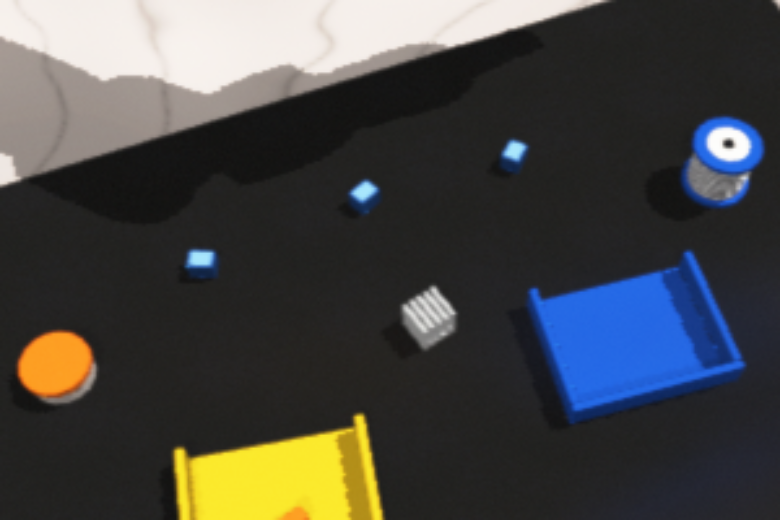

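The relay hasn't moved at all, so the fingers missed it. I'll check where the fingertips really were using the earlier pictures.

```bash
python3 -c "
from h import *
c=cam('scene')
for z in (.01,.02,.03,.04,.05): print(z,(ray(c,[(250+367/3,80+235/3)],z)*1000).round(0))
a=cv2.imread('pics/top1.png')[160:300,230:430]
b=cv2.imread('pics/top2.png')[160:300,190:390]
s=cv2.imread('pics/scene2.png')[0:200,300:580]
cv2.imwrite('pics/m.png',cv2.resize(np.hstack([a,b]),None,fx=2,fy=2,interpolation=cv2.INTER_CUBIC))
"
```

```text
0.01 [[528. 146.  10.]]
0.02 [[534. 142.  20.]]
0.03 [[540. 137.  30.]]
0.04 [[546. 133.  40.]]
0.05 [[551. 129.  50.]]
```

View pics/m.png

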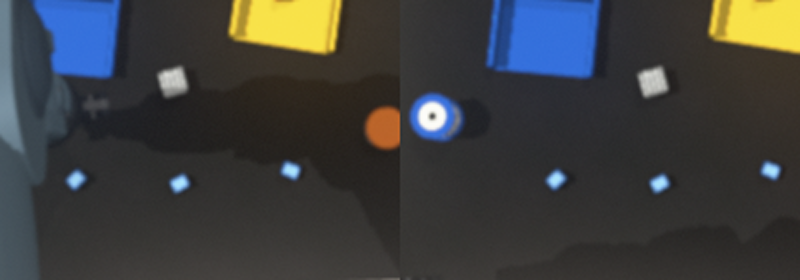

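The fingertip's front edge in the earlier crop fits either a height of about 40 mm or a sideways offset. I'll go back behind relay0 and look closely there.

```bash
python3 -c "
from h import *
go(430,114,9.15)"
```

```text
t 4.83 tcp [362.6 263.2 106.7] fwd deg 9.2 F [ 0.5  0.5 -0.2] w -0.002
rows total x -42.8 y -158.0 twist 0.0
```

```bash
python3 -m creep '[{"x":-10,"y":-39,"z":0,"twist":0,"claw":0},{"x":-11,"y":-39,"z":0,"twist":0,"claw":0},{"x":-11,"y":-40,"z":0,"twist":0,"claw":0},{"x":-11,"y":-40,"z":0,"twist":0,"claw":0},{"x":0,"y":0,"z":35,"twist":0,"claw":0},{"x":0,"y":0,"z":35,"twist":0,"claw":0},{"x":0,"y":0,"z":6,"twist":0,"claw":0},{"x":0,"y":0,"z":0,"twist":0,"claw":0}]' | head -2; python3 -c "
from h import *
tool()
c=cam('scene');save(c,'scene3.png');
cv2.imwrite('pics/crop3s.png',cv2.resize(c['pixels'][70:190,270:430,::-1],None,fx=5,fy=5,interpolation=cv2.INTER_CUBIC))"
```

```text
clock: 5.82
ee_pos: [0.4301, 0.1137, 0.0307]
t 5.83 tcp [430.1 113.7  30.7] fwd deg 9.1 F [0.5 0.5 0.5] w 0.0
```

View pics/crop3s.png

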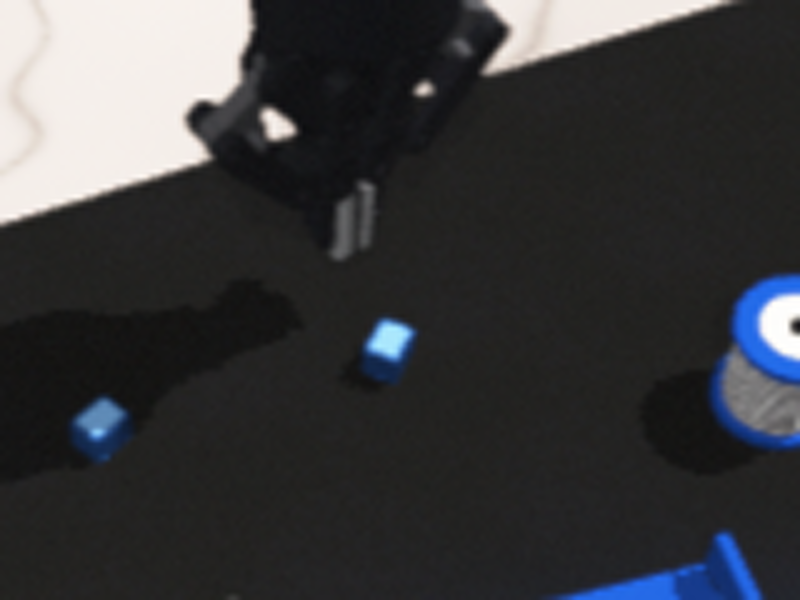

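The crop shows the fingertip at (340,258), well clear of its shadow tip at (300,325). The fingers are hovering, so the tip is higher than the stated TCP height implies.

```bash
python3 -c "
from h import *
c=cam('scene')
for z in (.01,.02,.03,.04,.05): print(z,(ray(c,[(270+340/5,70+258/5)],z)*1000).round(0), (ray(c,[(270+372/5,70+245/5)],z)*1000).round(0))
print((ray(c,[(270+300/5,70+325/5)],.004)*1000).round(0)); print((ray(c,[(270+340/5,70+378/5)],.004)*1000).round(0))
"
```

```text
0.01 [[419. 121.  10.]] [[417. 136.  10.]]
0.02 [[426. 117.  20.]] [[425. 132.  20.]]
0.03 [[434. 113.  30.]] [[433. 128.  30.]]
0.04 [[441. 110.  40.]] [[440. 124.  40.]]
0.05 [[449. 106.  50.]] [[448. 120.  50.]]
[[440.  94.   4.]]
[[471.  98.   4.]]
```

```bash
python3 -m creep '[{"x":0,"y":0,"z":8,"twist":0,"claw":0},{"x":0,"y":0,"z":4,"twist":0,"claw":0},{"x":0,"y":0,"z":2,"twist":0,"claw":0},{"x":0,"y":0,"z":0,"twist":0,"claw":0}]'; python3 -c "
from h import *
tool();c=cam('scene');save(c,'scene4.png')"; python3 -m creep '[{"x":0,"y":0,"z":2,"twist":0,"claw":0},{"x":0,"y":0,"z":1,"twist":0,"claw":0},{"x":0,"y":0,"z":1,"twist":0,"claw":0},{"x":0,"y":0,"z":0,"twist":0,"claw":0}]'
```

```text
clock: 6.42
ee_pos: [0.4294, 0.1142, 0.0164]
tcp_rot: [-0.08, 0.997, 0.0, -0.0]
wrist_force: [0.4, 0.4, 0.5]
grip_width: 0.003
gripper_force: 0.0
t 6.42 tcp [429.4 114.2  16.4] fwd deg 9.2 F [0.4 0.4 0.5] w 0.003
clock: 6.98
ee_pos: [0.4295, 0.1141, 0.0124]
tcp_rot: [-0.08, 0.997, 0.0, -0.0]
wrist_force: [-0.6, 0.1, 0.3]
grip_width: 0.003
gripper_force: 0.0
```

```bash
python3 -m creep '[{"x":0,"y":0,"z":3,"twist":0,"claw":0},{"x":0,"y":0,"z":2,"twist":0,"claw":0},{"x":0,"y":0,"z":1,"twist":0,"claw":0},{"x":0,"y":0,"z":0,"twist":0,"claw":0}]'|sed -n '2p;4p'; python3 -c "
from h import *
tool();c=cam('scene');save(c,'scene5.png')
cv2.imwrite('pics/crop5s.png',cv2.resize(c['pixels'][70:190,270:430,::-1],None,fx=5,fy=5,interpolation=cv2.INTER_CUBIC))"
```

```text
ee_pos: [0.4295, 0.1141, 0.0064]
wrist_force: [0.4, 0.6, -0.8]
t 7.47 tcp [429.5 114.1   6.4] fwd deg 9.2 F [ 0.4  0.6 -0.8] w 0.0
```

View pics/crop5s.png

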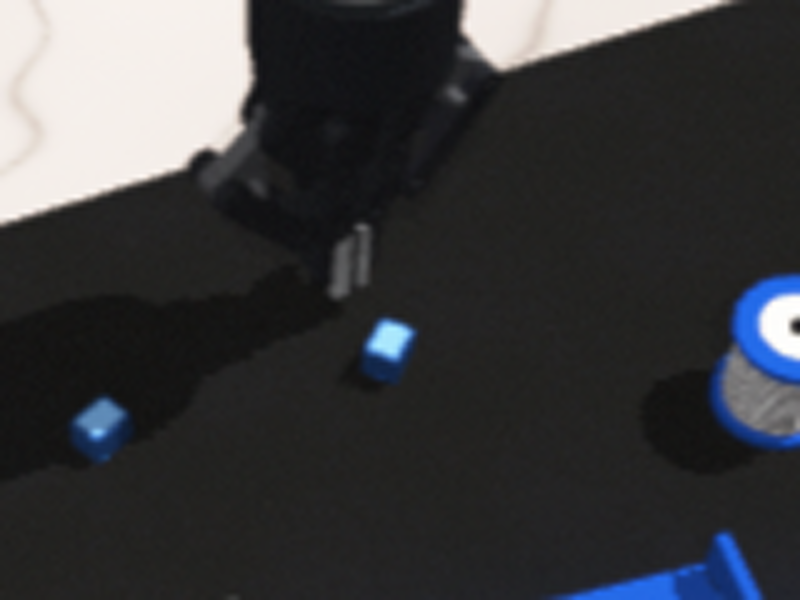

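The tip at (340,297) is now close to its shadow, so it is about 10 mm above the mat. I'll go a little lower, feeling for contact.

```bash
python3 -m creep '[{"x":0,"y":0,"z":1,"twist":0,"claw":0},{"x":0,"y":0,"z":1,"twist":0,"claw":0},{"x":0,"y":0,"z":1,"twist":0,"claw":0},{"x":0,"y":0,"z":0,"twist":0,"claw":0}]'|sed -n '2p;4p'; python3 -m creep '[{"x":0,"y":0,"z":1,"twist":0,"claw":0},{"x":0,"y":0,"z":1,"twist":0,"claw":0},{"x":0,"y":0,"z":0,"twist":0,"claw":0}]'|sed -n '2p;4p';python3 -c "
from h import *
c=cam('scene');save(c,'scene6.png')
for uv in [(338,129.4)]:
  for z in (.005,.01,.015,.02): print((ray(c,[uv],z)*1000).round(0))
go(434.5+213*.987,114.4+213*.159,9.15)
"
```

```text
ee_pos: [0.4295, 0.1141, 0.0034]
wrist_force: [-0.3, 0.5, 0.1]
ee_pos: [0.4295, 0.1142, 0.0014]
wrist_force: [-0.1, 0.1, 0.2]
[[434. 115.   5.]]
[[437. 113.  10.]]
[[441. 111.  15.]]
[[445. 109.  20.]]
t 8.45 tcp [429.5 114.1   1.5] fwd deg 9.2 F [-0.4 -0.  -0.2] w -0.001
rows total x -217.9 y -0.6 twist 0.0
```

```bash
python3 -m creep '[{"x":-6,"y":0,"z":0,"twist":0,"claw":0},{"x":-6,"y":0,"z":0,"twist":0,"claw":0},{"x":-6,"y":0,"z":0,"twist":0,"claw":0},{"x":-8,"y":0,"z":0,"twist":0,"claw":0},{"x":-10,"y":0,"z":0,"twist":0,"claw":0},{"x":-10,"y":0,"z":0,"twist":0,"claw":0},{"x":-10,"y":0,"z":0,"twist":0,"claw":0},{"x":-10,"y":0,"z":0,"twist":0,"claw":0},{"x":-10,"y":0,"z":0,"twist":0,"claw":0},{"x":-10,"y":0,"z":0,"twist":0,"claw":0},{"x":-8,"y":0,"z":0,"twist":0,"claw":0},{"x":0,"y":0,"z":0,"twist":0,"claw":0}]'|sed -n '2p;4p'; python3 -c "
from h import *
for n in ['scene','top']:
  c=cam(n);save(c,n+'7.png')
  for r in relays(c): print(n,*r)
go(434.5+213*.987,114.4+213*.159,9.15)
"
```

```text
ee_pos: [0.5233, 0.1292, 0.0016]
wrist_force: [-0.4, 0.5, -0.4]
scene 21 [262.9  14.3] [46. 84.]
scene 16 [259.2  19.8] [62. 70.]
scene 24 [251.1  28.7] [86. 42.]
scene 107 [631.4  40.2] [460. 861.]
scene 316 [429.6 136. ] [527. 273.]
scene 88 [424.3 153.4] [560. 242.]
scene 69 [289.7 153.4] [461.   0.]
scene 71 [364.9 166.2] [543. 122.]
scene 59 [227.  178.7] [ 471. -128.]
scene 3095 [393.8 209.1] [646. 130.]
top 1671 [267.6 173. ] [648. 117.]
top 47 [374.5 245.1] [ 472. -126.]
top 65 [319.4 251.2] [461.   1.]
t 10.05 tcp [522.1 129.1   1.4] fwd deg 9.2 F [-0.4 -0.8  1.2] w 0.003
rows total x -124.1 y -0.7 twist 0.0
```

```bash
python3 -m creep '[{"x":6,"y":0,"z":0,"twist":0,"claw":0},{"x":0,"y":-9,"z":0,"twist":0,"claw":0},{"x":0,"y":0,"z":0,"twist":0,"claw":0},{"x":-6,"y":0,"z":0,"twist":0,"claw":0},{"x":-8,"y":0,"z":0,"twist":0,"claw":0},{"x":-10,"y":0,"z":0,"twist":0,"claw":0},{"x":-10,"y":0,"z":0,"twist":0,"claw":0},{"x":-10,"y":0,"z":0,"twist":0,"claw":0},{"x":-10,"y":0,"z":0,"twist":0,"claw":0},{"x":-10,"y":0,"z":0,"twist":0,"claw":0},{"x":-8,"y":0,"z":0,"twist":0,"claw":0},{"x":0,"y":0,"z":0,"twist":0,"claw":0}]'|sed -n '2p;4p'; python3 -c "
from h import *
tool()
for n in ['scene']:
  c=cam(n);save(c,n+'8.png')
  # pale-top detection
  p=c['pixels'].astype(int); m=((p[:,:,2]>150)&(p[:,:,1]>140)&(p[:,:,2]-p[:,:,0]>40)).astype(np.uint8)
  k,l,s,ce=cv2.connectedComponentsWithStats(m)
  for i in range(1,k):
    if s[i,4]>8: print(s[i,4],ce[i].round(1),(ray(c,ce[i],.019)*1000).round())
"
```

```text
ee_pos: [0.5898, 0.1309, 0.0016]
wrist_force: [-0.2, 0.1, -0.8]
t 11.55 tcp [589.8 130.9   1.6] fwd deg 9.2 F [-0.2  0.1 -0.8] w -0.002
525 [248.6  27.2] [[81. 37. 19.]]
9 [436.9 137.9] [[538. 282.  19.]]
45 [289.6 153.1] [[462.  -0.  19.]]
44 [226.9 179. ] [[ 473. -128.   19.]]
50 [388.6 190.8] [[610. 138.  19.]]
```

```bash
python3 -m creep '[{"x":-8,"y":0,"z":0,"twist":0,"claw":0},{"x":-10,"y":0,"z":0,"twist":0,"claw":0},{"x":-10,"y":0,"z":0,"twist":0,"claw":0},{"x":-10,"y":0,"z":0,"twist":0,"claw":0},{"x":-9,"y":0,"z":0,"twist":0,"claw":0},{"x":-5,"y":0,"z":0,"twist":0,"claw":0},{"x":0,"y":0,"z":0,"twist":0,"claw":0},{"x":10,"y":0,"z":0,"twist":0,"claw":0},{"x":10,"y":0,"z":-30,"twist":0,"claw":0},{"x":50,"y":0,"z":-50,"twist":0,"claw":0},{"x":50,"y":0,"z":0,"twist":0,"claw":0},{"x":0,"y":0,"z":0,"twist":0,"claw":0}]'|sed -n '2p;4p'
cat >> h.py <<'E'
def tops(c):
  p=c['pixels'].astype(int); m=((p[:,:,2]>150)&(p[:,:,1]>140)&(p[:,:,2]-p[:,:,0]>40)).astype(np.uint8)
  k,l,s,ce=cv2.connectedComponentsWithStats(m)
  for i in range(1,k):
    w=ray(c,ce[i],.019)[0]*1000
    if s[i,4]>8 and w[0]>350 and abs(w[1])<220:
      e=w[:2]-[637.5,129.8]; t=np.radians(-6.9)
      print(s[i,4],ce[i].round(1),w.round(),'bay uv',(e@[np.cos(t),np.sin(t)]).round(),(e@[-np.sin(t),np.cos(t)]).round())
E
python3 -c "
from h import *
tops(cam('scene'))
go(430,-36,43)
"
```

```text
ee_pos: [0.5193, 0.1201, 0.0743]
wrist_force: [0.8, 0.3, -0.2]
44 [289.7 153. ] [462.  -0.  19.] bay uv -159.0 -150.0
13 [225.2 177.7] [ 469. -130.   19.] bay uv -136.0 -278.0
56 [405.8 212.1] [660. 146.  19.] bay uv 20.0 19.0
t 13.15 tcp [523.3 120.5  75.1] fwd deg 9.2 F [ 1.  -0.2  0.3] w -0.003
rows total x 117.1 y -139.6 twist -0.59
```

```bash
python3 -m creep '[{"x":0,"y":0,"z":0,"twist":-0.164,"claw":0},{"x":0,"y":0,"z":0,"twist":-0.164,"claw":0},{"x":0,"y":0,"z":0,"twist":-0.164,"claw":0},{"x":0,"y":0,"z":0,"twist":-0.163,"claw":0},{"x":0,"y":0,"z":0,"twist":-0.163,"claw":0},{"x":0,"y":0,"z":0,"twist":0,"claw":0}]'|sed -n '2p;4p'
python3 -c "
from h import *
print(sense()['joints'])
go(440.7,-31.5,56)
"
```

```text
ee_pos: [0.5285, 0.121, 0.0758]
wrist_force: [-0.2, 0.0, -0.3]
[ 1.07904696e-01  4.00262398e-01 -2.80288804e-01  8.89095940e-01
  8.89565888e-05 -8.68332254e-01]
t 13.9 tcp [528.5 121.   75.8] fwd deg 55.9 F [-0.2  0.  -0.3] w 0.0
rows total x 175.5 y -12.6 twist -0.001
```

```bash
python3 -m creep '[{"x":45,"y":-12,"z":0,"twist":0,"claw":0},{"x":45,"y":0,"z":0,"twist":0,"claw":0},{"x":45,"y":0,"z":0,"twist":0,"claw":0},{"x":40,"y":0,"z":0,"twist":0,"claw":0},{"x":0,"y":0,"z":0,"twist":0,"claw":0},{"x":0,"y":0,"z":40,"twist":0,"claw":0},{"x":0,"y":0,"z":30,"twist":0,"claw":0},{"x":0,"y":0,"z":4,"twist":0,"claw":0},{"x":0,"y":0,"z":0,"twist":0,"claw":0}]'|sed -n '2p;4p'
python3 -c "
from h import *
go(440.7,-31.5,56)
tops(cam('scene'))
"
```

```text
ee_pos: [0.4406, -0.0307, 0.0021]
wrist_force: [-0.1, -0.3, 0.4]
t 15.03 tcp [440.6 -30.7   2.1] fwd deg 56.0 F [-0.1 -0.3  0.4] w -0.001
rows total x 0.6 y -0.5 twist 0.001
44 [289.7 153. ] [462.  -0.  19.] bay uv -159.0 -150.0
56 [405.8 212.1] [660. 146.  19.] bay uv 20.0 19.0
```

Push about 80 mm, then check.

```bash
python3 -m creep '[{"x":-6,"y":0,"z":0,"twist":0,"claw":0},{"x":-6,"y":0,"z":0,"twist":0,"claw":0},{"x":-6,"y":0,"z":0,"twist":0,"claw":0},{"x":-8,"y":0,"z":0,"twist":0,"claw":0},{"x":-9,"y":0,"z":0,"twist":0,"claw":0},{"x":-9,"y":0,"z":0,"twist":0,"claw":0},{"x":-9,"y":0,"z":0,"twist":0,"claw":0},{"x":-9,"y":0,"z":0,"twist":0,"claw":0},{"x":-9,"y":0,"z":0,"twist":0,"claw":0},{"x":-6,"y":0,"z":0,"twist":0,"claw":0},{"x":0,"y":0,"z":0,"twist":0,"claw":0}]'|sed -n '2p;4p'
python3 -c "
from h import *
p,d=tool()
c=cam('scene');tops(c);save(c,'scene9.png')
"
```

```text
ee_pos: [0.4831, 0.0332, 0.0017]
wrist_force: [-0.1, 0.0, 0.5]
t 16.45 tcp [483.1  33.2   1.7] fwd deg 56.1 F [-0.1  0.   0.5] w -0.004
43 [320. 156.] [490.  51.  19.] bay uv -137.0 -96.0
56 [405.8 212.1] [660. 146.  19.] bay uv 20.0 19.0
```

```bash
python3 -m creep '[{"x":5,"y":0,"z":0,"twist":0,"claw":0},{"x":0,"y":5,"z":0,"twist":0,"claw":0},{"x":-6,"y":0,"z":0,"twist":0,"claw":0},{"x":-9,"y":0,"z":0,"twist":0,"claw":0},{"x":-11,"y":0,"z":0,"twist":0,"claw":0},{"x":-11,"y":0,"z":0,"twist":0,"claw":0},{"x":-11,"y":0,"z":0,"twist":0,"claw":0},{"x":-11,"y":0,"z":0,"twist":0,"claw":0},{"x":-11,"y":0,"z":0,"twist":0,"claw":0},{"x":-11,"y":0,"z":0,"twist":0,"claw":0},{"x":-8,"y":0,"z":0,"twist":0,"claw":0},{"x":0,"y":0,"z":0,"twist":0,"claw":0}]'|sed -n '2p;4p'
python3 -c "
from h import *
p,d=tool()
c=cam('scene');tops(c);save(c,'scene10.png')
"
```

```text
ee_pos: [0.5261, 0.1058, 0.0018]
wrist_force: [-0.7, -0.5, 1.3]
t 18.0 tcp [526.1 105.8   1.8] fwd deg 56.1 F [-0.7 -0.5  1.3] w -0.001
45 [363.6 163.9] [539. 121.  19.] bay uv -97.0 -21.0
38 [226.4 178.7] [ 472. -129.   19.] bay uv -133.0 -276.0
56 [405.8 212.1] [660. 146.  19.] bay uv 20.0 19.0
```

```bash
python3 -m creep '[{"x":15,"y":0,"z":0,"twist":0,"claw":0},{"x":20,"y":10,"z":0,"twist":0,"claw":0},{"x":0,"y":0,"z":0,"twist":0.183,"claw":0},{"x":0,"y":0,"z":0,"twist":0.183,"claw":0},{"x":0,"y":0,"z":0,"twist":0.183,"claw":0},{"x":0,"y":0,"z":0,"twist":0.183,"claw":0},{"x":0,"y":0,"z":0,"twist":0.183,"claw":0},{"x":0,"y":0,"z":0,"twist":0.185,"claw":0},{"x":0,"y":0,"z":0,"twist":0,"claw":0}]'|sed -n '2p;4p'
python3 -c "
from h import *
go(501.3,125.6,-7)
c=cam('scene');tops(c)
"
```

```text
ee_pos: [0.4967, 0.081, 0.0016]
wrist_force: [-0.2, -0.1, -0.6]
t 19.18 tcp [496.7  81.    1.6] fwd deg -6.9 F [-0.2 -0.1 -0.6] w 0.0
rows total x 0.8 y 44.9 twist 0.001
45 [363.6 163.9] [539. 121.  19.] bay uv -97.0 -21.0
56 [405.8 212.1] [660. 146.  19.] bay uv 20.0 19.0
```

```bash
python3 -m creep '[{"x":0,"y":22,"z":0,"twist":0,"claw":0},{"x":0,"y":23,"z":0,"twist":0,"claw":0},{"x":-4,"y":0,"z":0,"twist":0,"claw":0},{"x":-6,"y":0,"z":0,"twist":0,"claw":0},{"x":-6,"y":0,"z":0,"twist":0,"claw":0},{"x":-8,"y":0,"z":0,"twist":0,"claw":0},{"x":-9,"y":0,"z":0,"twist":0,"claw":0},{"x":-9,"y":0,"z":0,"twist":0,"claw":0},{"x":-9,"y":0,"z":0,"twist":0,"claw":0},{"x":-9,"y":0,"z":0,"twist":0,"claw":0},{"x":-8,"y":0,"z":0,"twist":0,"claw":0},{"x":0,"y":0,"z":0,"twist":0,"claw":0}]'|sed -n '2p;4p'
python3 -c "
from h import *
p,d=tool()
c=cam('scene');tops(c)
"
```

```text
ee_pos: [0.5715, 0.1182, 0.0018]
wrist_force: [-0.3, -0.3, -0.6]
t 20.73 tcp [571.5 118.2   1.8] fwd deg -7.0 F [-0.3 -0.3 -0.6] w -0.002
44 [226.9 179. ] [ 473. -128.   19.] bay uv -133.0 -276.0
44 [376.8 187.8] [595. 121.  19.] bay uv -41.0 -14.0
56 [405.8 212.1] [660. 146.  19.] bay uv 20.0 19.0
```

```bash
python3 -m creep '[{"x":5,"y":0,"z":0,"twist":0,"claw":0},{"x":0,"y":4,"z":0,"twist":0,"claw":0},{"x":-6,"y":0,"z":0,"twist":0,"claw":0},{"x":-8,"y":0,"z":0,"twist":0,"claw":0},{"x":-9,"y":0,"z":0,"twist":0,"claw":0},{"x":-9,"y":0,"z":0,"twist":0,"claw":0},{"x":-9,"y":0,"z":0,"twist":0,"claw":0},{"x":-9,"y":0,"z":0,"twist":0,"claw":0},{"x":-9,"y":0,"z":0,"twist":0,"claw":0},{"x":-6,"y":0,"z":0,"twist":0,"claw":0},{"x":0,"y":0,"z":0,"twist":0,"claw":0}]'|sed -n '2p;4p'
python3 -m creep '[{"x":10,"y":0,"z":0,"twist":0,"claw":0},{"x":10,"y":0,"z":-30,"twist":0,"claw":0},{"x":50,"y":0,"z":-45,"twist":0,"claw":0},{"x":50,"y":0,"z":0,"twist":0,"claw":0},{"x":0,"y":0,"z":0,"twist":-0.17,"claw":0},{"x":0,"y":0,"z":0,"twist":-0.17,"claw":0},{"x":0,"y":0,"z":0,"twist":-0.17,"claw":0},{"x":0,"y":0,"z":0,"twist":-0.17,"claw":0},{"x":0,"y":0,"z":0,"twist":-0.17,"claw":0},{"x":0,"y":0,"z":0,"twist":-0.17,"claw":0},{"x":0,"y":0,"z":0,"twist":-0.17,"claw":0},{"x":0,"y":0,"z":0,"twist":0,"claw":0}]'|sed -n '2p;4p'
python3 -c "
from h import *
p,d=tool()
c=cam('scene');tops(c)
"
```

```text
ee_pos: [0.6313, 0.1149, 0.0017]
wrist_force: [-1.0, -0.3, 1.0]
ee_pos: [0.5139, 0.1292, 0.0734]
wrist_force: [-0.0, -0.1, 0.4]
t 23.65 tcp [513.9 129.2  73.4] fwd deg 61.1 F [-0.  -0.1  0.4] w 0.0
56 [405.8 212.1] [660. 146.  19.] bay uv 20.0 19.0
56 [387.5 215.4] [654. 113.  19.] bay uv 18.0 -15.0
```

```bash
python3 -m creep '[{"x":0,"y":0,"z":0,"twist":-0.115,"claw":0},{"x":0,"y":0,"z":0,"twist":-0.114,"claw":0},{"x":0,"y":0,"z":0,"twist":0,"claw":0}]'|sed -n '2p;4p'
python3 -c "
from h import *
go(462.2,-164.6,74.2);print(sense()['joints'])
"
```

```text
ee_pos: [0.5147, 0.1292, 0.0735]
wrist_force: [0.8, 0.2, 0.5]
t 24.07 tcp [514.7 129.2  73.5] fwd deg 74.1 F [0.8 0.2 0.5] w -0.003
rows total x 296.9 y -29.8 twist -0.001
[ 1.26249486e-01  3.82999715e-01 -3.13902870e-01  8.74130077e-01
  7.32480131e-05 -1.16783779e+00]
```

```bash
python3 -m creep '[{"x":50,"y":-5,"z":0,"twist":0,"claw":0},{"x":50,"y":-5,"z":0,"twist":0,"claw":0},{"x":50,"y":-5,"z":0,"twist":0,"claw":0},{"x":50,"y":-5,"z":0,"twist":0,"claw":0},{"x":50,"y":-5,"z":0,"twist":0,"claw":0},{"x":47,"y":-5,"z":0,"twist":0,"claw":0},{"x":0,"y":0,"z":0,"twist":0,"claw":0},{"x":0,"y":0,"z":40,"twist":0,"claw":0},{"x":0,"y":0,"z":28,"twist":0,"claw":0},{"x":0,"y":0,"z":4,"twist":0,"claw":0},{"x":0,"y":0,"z":0,"twist":0,"claw":0}]'|sed -n '2p;4p'
python3 -c "
from h import *
go(462.2,-164.6,74.2)
tops(cam('scene'))
"
```

```text
ee_pos: [0.4639, -0.1643, 0.0019]
wrist_force: [0.3, 0.2, 1.3]
t 25.45 tcp [ 463.9 -164.3    1.9] fwd deg 74.3 F [0.3 0.2 1.3] w -0.003
rows total x 0.8 y 1.6 twist 0.002
44 [226.9 179. ] [ 473. -128.   19.] bay uv -133.0 -276.0
56 [405.8 212.1] [660. 146.  19.] bay uv 20.0 19.0
56 [387.5 215.4] [654. 113.  19.] bay uv 18.0 -15.0
```

```bash
python3 -m creep '[{"x":-6,"y":0,"z":0,"twist":0,"claw":0},{"x":-6,"y":0,"z":0,"twist":0,"claw":0},{"x":-6,"y":0,"z":0,"twist":0,"claw":0},{"x":-8,"y":0,"z":0,"twist":0,"claw":0},{"x":-9,"y":0,"z":0,"twist":0,"claw":0},{"x":-9,"y":0,"z":0,"twist":0,"claw":0},{"x":-9,"y":0,"z":0,"twist":0,"claw":0},{"x":-9,"y":0,"z":0,"twist":0,"claw":0},{"x":-9,"y":0,"z":0,"twist":0,"claw":0},{"x":-6,"y":0,"z":0,"twist":0,"claw":0},{"x":0,"y":0,"z":0,"twist":0,"claw":0}]'|sed -n '2p;4p'
cat >> h.py <<'E'
def rel():
    p,d=tool(); c=cam('scene'); tops(c); f=d[:2]
    q=c['pixels'].astype(int); m=((q[:,:,2]>150)&(q[:,:,1]>140)&(q[:,:,2]-q[:,:,0]>40)).astype(np.uint8)
    k,l,s,ce=cv2.connectedComponentsWithStats(m)
    for i in range(1,k):
        w=ray(c,ce[i],.019)[0]*1000
        if s[i,4]>8 and w[0]>350 and abs(w[1])<220:
            e=w[:2]-p[:2]; print("rel fwd,left",(e@f).round(1),(e@[-f[1],f[0]]).round(1))
E
python3 -c "
from h import *
rel()
"
```

```text
ee_pos: [0.4846, -0.0904, 0.0015]
wrist_force: [0.4, 0.3, 0.6]
t 26.88 tcp [484.6 -90.4   1.5] fwd deg 74.4 F [0.4 0.3 0.6] w 0.001
45 [259.9 174.9] [487. -69.  19.] bay uv -125.0 -215.0
55 [405.7 212.1] [660. 146.  19.] bay uv 20.0 18.0
56 [387.5 215.4] [654. 113.  19.] bay uv 18.0 -15.0
rel fwd,left 21.7 3.2
rel fwd,left 274.5 -105.3
rel fwd,left 241.1 -108.0
```

```bash
python3 -m creep '[{"x":5,"y":0,"z":0,"twist":0,"claw":0},{"x":0,"y":4,"z":0,"twist":0,"claw":0},{"x":-6,"y":0,"z":0,"twist":0,"claw":0},{"x":-9,"y":0,"z":0,"twist":0,"claw":0},{"x":-12,"y":0,"z":0,"twist":0,"claw":0},{"x":-13,"y":0,"z":0,"twist":0,"claw":0},{"x":-13,"y":0,"z":0,"twist":0,"claw":0},{"x":-13,"y":0,"z":0,"twist":0,"claw":0},{"x":-13,"y":0,"z":0,"twist":0,"claw":0},{"x":-13,"y":0,"z":0,"twist":0,"claw":0},{"x":-8,"y":0,"z":0,"twist":0,"claw":0},{"x":0,"y":0,"z":0,"twist":0,"claw":0}]'|sed -n '2p;4p'
python3 -c "
from h import *
rel()
"
```

```text
ee_pos: [0.5065, 0.0023, 0.0015]
wrist_force: [0.7, 0.4, 0.3]
t 28.43 tcp [506.5   2.3   1.5] fwd deg 74.4 F [0.7 0.4 0.3] w 0.002
35 [311.  169.9] [513.  23.  19.] bay uv -111.0 -121.0
56 [405.8 212.1] [660. 146.  19.] bay uv 20.0 19.0
57 [387.5 215.3] [653. 113.  19.] bay uv 18.0 -15.0
rel fwd,left 22.2 -0.8
rel fwd,left 179.5 -109.2
rel fwd,left 146.0 -111.7
```

```bash
python3 -m creep '[{"x":-6,"y":0,"z":0,"twist":0,"claw":0},{"x":-10,"y":0,"z":0,"twist":0,"claw":0},{"x":-13,"y":0,"z":0,"twist":0,"claw":0},{"x":-13,"y":0,"z":0,"twist":0,"claw":0},{"x":-13,"y":0,"z":0,"twist":0,"claw":0},{"x":-13,"y":0,"z":0,"twist":0,"claw":0},{"x":-13,"y":0,"z":0,"twist":0,"claw":0},{"x":-13,"y":0,"z":0,"twist":0,"claw":0},{"x":-12,"y":0,"z":0,"twist":0,"claw":0},{"x":-8,"y":0,"z":0,"twist":0,"claw":0},{"x":-5,"y":0,"z":0,"twist":0,"claw":0},{"x":0,"y":0,"z":0,"twist":0,"claw":0}]'|sed -n '2p;4p'
python3 -c "
from h import *
rel()
"
```

```text
ee_pos: [0.5386, 0.1165, 0.0015]
wrist_force: [-0.6, -0.3, 0.2]
t 29.98 tcp [538.6 116.5   1.5] fwd deg 74.3 F [-0.6 -0.3  0.2] w 0.002
55 [405.7 212.1] [660. 146.  19.] bay uv 20.0 18.0
57 [387.5 215.3] [653. 113.  19.] bay uv 18.0 -15.0
rel fwd,left 60.8 -109.1
rel fwd,left 27.4 -111.6
```

```bash
python3 -m creep '[{"x":15,"y":0,"z":0,"twist":0,"claw":0},{"x":25,"y":20,"z":0,"twist":0,"claw":0},{"x":0,"y":20,"z":0,"twist":0,"claw":0},{"x":0,"y":0,"z":0,"twist":0.178,"claw":0},{"x":0,"y":0,"z":0,"twist":0.178,"claw":0},{"x":0,"y":0,"z":0,"twist":0.178,"claw":0},{"x":0,"y":0,"z":0,"twist":0.178,"claw":0},{"x":0,"y":0,"z":0,"twist":0.177,"claw":0},{"x":0,"y":0,"z":0,"twist":0.177,"claw":0},{"x":0,"y":0,"z":0,"twist":0.177,"claw":0},{"x":0,"y":0,"z":0,"twist":0.177,"claw":0},{"x":0,"y":0,"z":0,"twist":0,"claw":0}]'|sed -n '2p;4p'
python3 -c "
from h import *
rel()
"
```

```text
ee_pos: [0.4888, 0.0876, 0.0015]
wrist_force: [-0.3, -0.2, -1.0]
t 31.52 tcp [488.8  87.6   1.5] fwd deg -7.0 F [-0.3 -0.2 -1. ] w -0.001
44 [372.2 164.1] [545. 136.  19.] bay uv -92.0 -5.0
56 [405.8 212.1] [660. 146.  19.] bay uv 20.0 19.0
57 [387.5 215.3] [653. 113.  19.] bay uv 18.0 -15.0
rel fwd,left 50.1 54.8
rel fwd,left 162.9 78.6
rel fwd,left 160.4 45.0
```

```bash
python3 -m creep '[{"x":0,"y":27,"z":0,"twist":0,"claw":0},{"x":0,"y":28,"z":0,"twist":0,"claw":0},{"x":-6,"y":0,"z":0,"twist":0,"claw":0},{"x":-8,"y":0,"z":0,"twist":0,"claw":0},{"x":-6,"y":0,"z":0,"twist":0,"claw":0},{"x":-6,"y":0,"z":0,"twist":0,"claw":0},{"x":-8,"y":0,"z":0,"twist":0,"claw":0},{"x":-9,"y":0,"z":0,"twist":0,"claw":0},{"x":-9,"y":0,"z":0,"twist":0,"claw":0},{"x":-9,"y":0,"z":0,"twist":0,"claw":0},{"x":-6,"y":0,"z":0,"twist":0,"claw":0},{"x":0,"y":0,"z":0,"twist":0,"claw":0}]'|sed -n '2p;4p'
python3 -c "
from h import *
rel()
"
```

```text
ee_pos: [0.5631, 0.135, 0.0015]
wrist_force: [-0.3, -0.1, -0.2]
t 33.08 tcp [563.1 135.    1.5] fwd deg -7.0 F [-0.3 -0.1 -0.2] w -0.001
36 [380.4 180.9] [585. 133.  19.] bay uv -53.0 -3.0
55 [405.7 212.1] [660. 146.  19.] bay uv 20.0 18.0
57 [387.5 215.3] [653. 113.  19.] bay uv 18.0 -15.0
rel fwd,left 21.6 1.1
rel fwd,left 94.9 22.4
rel fwd,left 92.4 -10.9
```

Well centred. Push the last 40 mm, then retreat and lift.

```bash
python3 -m creep '[{"x":-5,"y":0,"z":0,"twist":0,"claw":0},{"x":-8,"y":0,"z":0,"twist":0,"claw":0},{"x":-8,"y":0,"z":0,"twist":0,"claw":0},{"x":-8,"y":0,"z":0,"twist":0,"claw":0},{"x":-7,"y":0,"z":0,"twist":0,"claw":0},{"x":-4,"y":0,"z":0,"twist":0,"claw":0},{"x":0,"y":0,"z":0,"twist":0,"claw":0},{"x":10,"y":0,"z":0,"twist":0,"claw":0},{"x":20,"y":0,"z":-30,"twist":0,"claw":0},{"x":60,"y":0,"z":-50,"twist":0,"claw":0},{"x":60,"y":0,"z":-30,"twist":0,"claw":0},{"x":0,"y":0,"z":0,"twist":0,"claw":0}]'|sed -n '2p;4p'
python3 -m creep '[{"x":20,"y":60,"z":0,"twist":0,"claw":0},{"x":20,"y":60,"z":0,"twist":0,"claw":0},{"x":0,"y":60,"z":0,"twist":0,"claw":0},{"x":0,"y":0,"z":0,"twist":0,"claw":0},{"x":0,"y":0,"z":0,"twist":0,"claw":0}]'|sed -n '2p;4p'
python3 -c "
from h import *
rel()
c=cam('top');cv2.imwrite('pics/end.png',cv2.resize(c['pixels'][130:270,190:440,::-1],None,fx=3.2,fy=3.2,interpolation=cv2.INTER_CUBIC))
"
```

```text
ee_pos: [0.4649, 0.147, 0.101]
wrist_force: [0.8, -0.4, 0.1]
ee_pos: [0.4514, 0.3282, 0.0987]
wrist_force: [-0.5, -0.2, -0.2]
t 35.25 tcp [451.4 328.2  98.7] fwd deg -7.0 F [-0.5 -0.2 -0.2] w -0.001
52 [387.3 198.1] [622. 128.  19.] bay uv -15.0 -3.0
55 [405.7 212.1] [660. 146.  19.] bay uv 20.0 18.0
56 [387.5 215.4] [654. 113.  19.] bay uv 18.0 -15.0
rel fwd,left 193.9 -177.5
rel fwd,left 229.3 -155.8
rel fwd,left 226.9 -189.2
```

View pics/end.png

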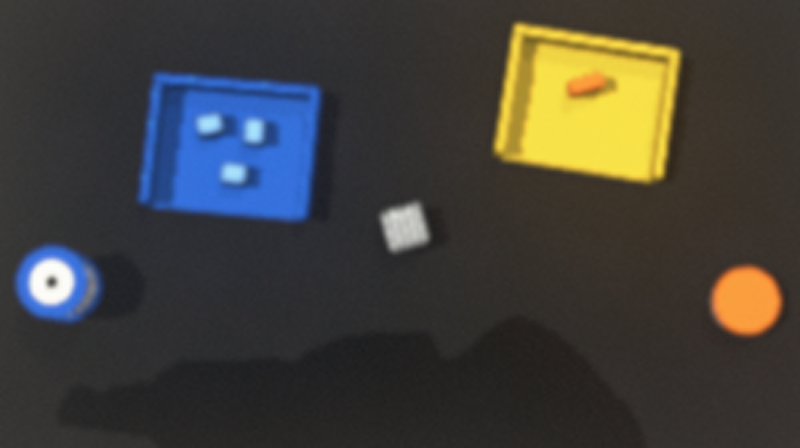

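All three relays lie well inside the blue bay, at about (210,124), (255,131) and (234,174) in the crop. The heat sink, spool, tub and capacitor are where they started.

```bash
python3 -c "
from h import *
print(finish_job())"
```

```text
the job is handed in; nothing more can be done
None
```

The job is handed in at about 35 s of the 72 s allowed: all three relays were swept wholly inside the blue bay using closed fingers only, and the spool, flux tub, heat sink and capacitor showed no movement in the last picture.

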